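Set the pump controller's dial and start it

TASK

With a fingertip, turn the big knurled dial of the pump controller clockwise until it has clicked in with its pointer line at the one long mark. Then press the round start button right in and let it come out again. Press gently, do not pull the dial up, do not press start before the dial is set, and leave the things lying around where they are.

Things in the scene. Friction and masses are not known exactly. Their poses are not given: they have to be found in the camera images.
- unit: Grey pump controller, a flat box 170 (x) x 260 (y) x 56 mm high, fixed to the table, top panel level. Origin: centre of its underside; z up, x towards its back (two brass hose ports), y to its left. On the panel: the dial on the left (axis at x -5, y 50 mm), the start button on the right (x 0, y -78 mm).
- dial (a joint): Turning angle of the dial, rad: 0 with its pointer at the long mark, growing clockwise seen from above. Detents every 0.524 rad (30 degrees, one a mark); starts 1 to 3 clicks short (about -0.52, -1.05 or -1.57); stops at -2.25 and +1.2. Passing a click takes 0.04 N m, some 1.4 N at 30 mm from the axis. Let go within 0.26 rad of a mark, it snaps to that mark.
- dial_top (a point): Centre of the flat top face of the dial, on its vertical axis, about 85 mm above the table (sinks and turns with the dial). The dial is a flat black rubber-faced disc, 92 mm across, 18 mm thick, rim finely knurled, too wide to grasp. A fingertip pressing it down by 5 to 7 mm, 30 mm from the axis, carries it round when led along an arc about the axis.
- pointer_tip (a point): Outer end, 44 mm from the axis, of the aluminium pointer line on the dial's top face.
- long_mark (a point): Middle of the long white mark, 63 mm straight behind (controller's +x) the dial's axis. A scale of flat white marks lies on the panel round the dial, one every 30 degrees: six short ones (52 to 58 mm from the axis), this one long and wide (52 to 74 mm).
- dial_float (a joint): Height of the dial, m: about 0 at rest, negative pressed down (to -0.009), positive pulled up (to 0.008). The dial floats on a spring of 0.9 N per mm both ways.
- start (a joint): Travel of the start button, m: 0 out, 0.006 fully in (springs back by itself). Fully in takes 5 N. The round grey button, 24 mm in diameter, in an aluminium housing on the controller's panel.
- start_top (a point): Centre of the top face of the start button; it is pressed straight down.
- jar_black: Glass jar with black lid, 54 mm across, 48 mm high, loose on the table left of the controller; stays where it is. Origin: centre of underside.
- screwdriver: Screwdriver, 209 mm long, 26 mm thick, loose on the table right of the controller; stays where it is. Origin: middle of its underside.
- marker: Marker pen, 131 mm long, 17 mm thick, loose on the table in front of the controller; stays where it is. Origin: middle of its underside.
- gauge: Vacuum gauge with brass tee, 107 x 68 x 31 mm, loose on the table behind the controller; stays where it is. Origin: middle of its underside.
- gasket_orange: Gasket ring, 50 mm across, 9 mm thick, loose on the table left of the controller, near the jar; stays where it is. Origin: centre of underside.

How it is judged:
On the way, in this order (a step that is already met when the one before it is completed fails the run):
1. the dial is turned to the long mark (value of joint dial between -0.12 and 0.12 rad), for 0.2 s.
2. then the start button is pressed right in (all of step 1 and value of joint start above 0.0045 m), for 0.05 s.
At the end, for the whole second after the job is handed in: The dial rests, free, in the detent at the long mark (within 0.12 rad, 2 mm of its rest height) after the start button has been pressed in by 4.5 mm or more; the button is out again (within 1 mm) (all of step 1 and velocity of joint dial between -0.05 and 0.05 rad/s and value of joint start below 0.001 m and value of joint dial_float between -0.002 and 0.002 m); the robot touches nothing.
It fails at once if the start button is pressed (more than 2 mm) while the dial is not at the long mark (value of joint start above 0.002 m and (value of joint dial above 0.26 rad or value of joint dial below -0.26 rad)).
It fails at once if the dial is pulled up by more than 3 mm (value of joint dial_float above 0.003 m).
It fails at once if the controller, its dial or its button is pressed or squeezed with more than 35 N (contact force between the fingers and unit above 35 N).
It fails at once if a thing lying around (jar, screwdriver, marker, gauge, gasket) is moved or lifted by more than 15 mm (distance of any of jar_black, screwdriver, marker, gauge, gasket_orange from where it was at the start of the episode above 0.015 m).
It also fails if it takes over 54 s, if anything falls off the work surface, if the arm or the gripper's body presses on something with over 40 N, if the wrist force passes 120 N, or if a joint passes its speed limit or range.

ROBOT

A 6-joint arm with a two-finger parallel gripper is mounted at the origin on a cart in front of the work surface, level with it; the furniture and walls round the work are solid. World frame = base frame: x ahead of the robot, y to its left, z up, the work surface at z = 0. Lengths are in m, angles in rad, forces in N, time in s.
With the tool pointing down it reaches from about 0.375 to 0.9 m from the base axis. Payload 3.1 kg.
Tool frame: the origin (TCP) lies midway between the tips of the shut fingers; the grasp point (between the pads) lies 19 mm behind it; x points along the fingers, y is the direction in which the jaws open and shut, and the axes are right-handed (so a half turn about x gives the same grasp; the last joint's range is limited). The gripper opens to 87 mm and grips with 3 to 60 N. Pads are 19 mm wide; open, the fingers measure 117 mm over their backs; the gripper's body (75 mm by 190 mm) begins 51 mm behind the grasp point.
Start: joints at [-1.335, 0.527, 1.433, -0, 1.181, -0.178], TCP at [0.252, -0.572, 0.223] pointing down, gripper open.
Joint ranges: [-3.08, 3.08], [-0.75, 2.2], [0.22, 2.44], [-1.43, 4.57], [0, 2.65], [-2.85, 2.85]. Speed limits (rad/s): [2.79, 2.79, 3.14, 3.14, 3.14, 3.14].

INTERFACE

Orientations are given as a unit quaternion [x, y, z, w].
In Python, from rig import get_obs, imaging, robot gives the robot as it stands.
- The arm moves only by the shell command python3 -m inch 'ROWS' [FORCE]. ROWS is JSON, a list of rows, each a list of 3 entries, a list of its own where there are three numbers: the finger opening in mm, from 0 to 87, then the shift along the tool's x, y, z in mm, then the turn, a rotation vector about the tool's x, y, z in degrees. In form: [[grip, [dx, dy, dz], [wx, wy, wz]], ...]. A call has 1 to 12 rows; each row shifts and turns the pose as measured when the row begins, along the tool's axes as they then stand; what a row does not reach is not made up. A row lasts 1/8 s, in which the tool goes at most 62.5 mm and 10.7 degrees, less where a joint would pass 70% of its speed; a pose out of reach is approached as far as the arm can. A call with a gripper value outside its range is refused whole. The fingers move at their own pace and stop on an object; FORCE is the grip in N (left out, the last holds). Time passes only in rows, so rows that do not move let the fingers close. It gives the time, the measured TCP pose, the force and the opening at its end, in the units of the state.
- get_obs(): the state, without advancing time (a new reading comes with each control period).
- imaging.camera(name): name is "side" or "top" or "wrist"; returns the picture (420x560x3 uint8, red, green, blue); there is no depth.
- imaging.camera_params(name): a dict with "camera_matrix" (3x3 intrinsics, pixels), "xyz" and "rotation" of the camera in the world. Camera axes: x right, y down, z forward; pixel columns grow to the right and rows downward; lengths in m; the calibration is good to about 2 mm. A picture is of the moment at which its call begins: read the wrist's pose just before it. camera_params takes no time and is no camera call; for the wrist camera it gives the pose at the moment of the call.
- robot.hand_in(): hands the job in, once; it reports no verdict.
Trained networks look in the newest picture that a camera, given by its name, has taken for a name from the list of things; names that differ only in an ending like _2 or _b are one class to them, and where a whole thing is asked for, a point or a joint stands for the part that bears it (a point fixed in the world has none). Each returns a list of dicts, best first, with "confidence" (0 to 1); they miss things now and then, are a little off and sometimes report something else, mostly with a low value. They report only what shows in the picture. A call takes as long as a camera call.
- imaging.cut_out(camera, target): "pixels" (420x560 bool, what is visible of it) and "box" ([centre column, centre row, width, height] in pixels, round what is visible of it).
- imaging.tip_of(camera, target): "pixel" ([column, row] in pixels: a listed point, or the origin of a listed thing).
The state is a dict: "time": time; "q": joint angles; "joint_velocities": joint speeds; "joint_torque": joint torques, N m; "position": TCP position; "tool_rot": TCP orientation; "ft_force": force on the tool from outside, world axes, zero at the start; "moment": the same for the moment, N m; "grip_width": finger opening in m.
Only numpy, scipy, OpenCV 4.12 (cv2) and the standard library are available. Lean on these libraries where they do the work, as an engineer would, in place of code of your own. Each camera call takes 0.05 s, during which the arm holds its last target. There are 200 camera calls.

## Working session

There is one attempt and no reset: what is moved stays moved. The work goes in short steps, Python scripts to look and compute and a shell command to move; the robot and the scene stay as the last step left them, time stands still between calls to the robot, and variables do not carry over. Pictures are saved under pics/ and viewed, about 8 in all and at most 12, crops included, and the job is handed in when it is done.

```bash
mkdir -p pics
cat > h.py <<'E'
import numpy as np, cv2
from rig import get_obs, imaging, robot
from scipy.spatial.transform import Rotation as R
def ray(cam,px):
    p=imaging.camera_params(cam);K=np.array(p["camera_matrix"]);M=np.array(p["rotation"])
    if M.shape!=(3,3): M=R.from_quat(M).as_matrix()
    return np.array(p["xyz"]),M@np.linalg.solve(K,[px[0],px[1],1.])
def at_z(cam,px,z):
    o,d=ray(cam,px);return o+d*(z-o[2])/d[2]
def save(cam,n):
    im=imaging.camera(cam);cv2.imwrite(f"pics/{n}.png",im[:,:,::-1]);return im
E
python3 - <<'E'
from h import *
np.set_printoptions(precision=4,suppress=True)
o=get_obs();print(o)
ims=[save(c,c+"1") for c in("top","side")]
for c in("top","side"):
    p=imaging.camera_params(c);print(c,p["xyz"],np.array(p["rotation"]).tolist())
    for t,z in(("dial_top",.085),("pointer_tip",.085),("long_mark",.056),("start_top",.07),("unit",0)):
        r=imaging.tip_of(c,t)
        for k in r[:2]: print(c,t,round(k["confidence"],2),np.round(k["pixel"],1),at_z(c,k["pixel"],z))
E
```

```text
{'time': 0.0, 'q': array([-1.3345,  0.5285,  1.4339,  0.    ,  1.1814, -0.1785]), 'joint_velocities': array([-0.0001, -0.0016,  0.0009,  0.0007,  0.0006, -0.0014]), 'joint_torque': array([  0.0014, -44.0035, -17.6591,   0.0633,   0.0582,  -0.0002]), 'position': array([ 0.2517, -0.5712,  0.2215]), 'tool_rot': array([-0.6919, -0.1464,  0.692 , -0.1448]), 'ft_force': array([-0.5734,  0.0037,  0.8097]), 'moment': array([ 0.001 , -0.0441,  0.0149]), 'grip_width': 0.08723512206188865}
top [0.4033 0.0472 1.0701] [-0.6959335937122804, 0.7126384580313607, -0.05843027395713772, 0.0663985268111347]
top dial_top 0.7 [355.9 234.3] [ 0.5263 -0.0901  0.085 ]
top pointer_tip 0.76 [332.8 232.9] [ 0.5304 -0.0417  0.085 ]
top long_mark 0.77 [340.5 208.1] [ 0.5884 -0.0634  0.056 ]
top start_top 0.63 [407.9 208.1] [ 0.5822 -0.2068  0.07  ]
top unit 0.87 [369.5 226.7] [ 0.5537 -0.134   0.    ]
side [0.5026 0.6725 0.8982] [-0.059752534271817793, 0.9475447569718272, -0.3127619161645126, 0.027722770070803357]
side dial_top 0.63 [314.9 161.1] [ 0.5192 -0.0895  0.085 ]
side pointer_tip 0.8 [308.6 171.8] [ 0.5326 -0.0496  0.085 ]
side long_mark 0.88 [288.2 172.8] [ 0.5881 -0.0653  0.056 ]
side start_top 0.38 [295.3 132.5] [ 0.5845 -0.2088  0.07  ]
side unit 0.88 [304. 166.] [ 0.551 -0.146  0.   ]
```

Run:
```python
import cv2
a=cv2.imread("pics/top1.png")[130:300,260:500]
cv2.imwrite("pics/top1c.png",cv2.resize(a,None,fx=3.3,fy=3.3,interpolation=2))
```

```text
(no output)
```

View pics/top1c.png

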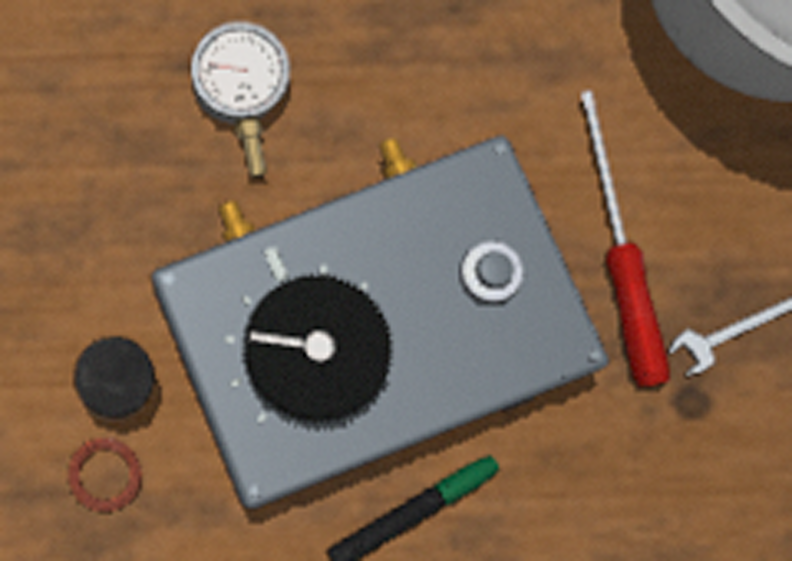

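View pics/side1.png

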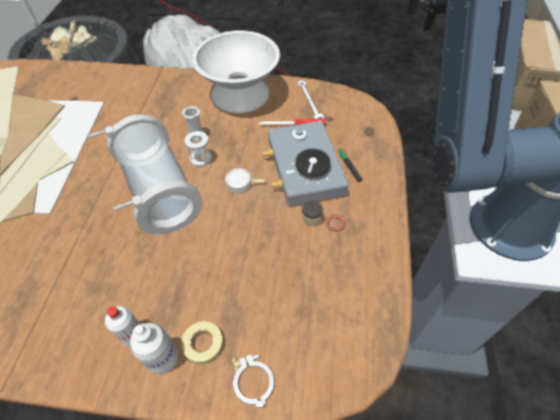

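```bash
cat >> h.py <<'E'
np.set_printoptions(precision=4,suppress=True)
def go(target):
    "shift in tool axes (mm) to a world target"
    o=get_obs();return R.from_quat(o["tool_rot"]).as_matrix().T@(np.array(target)-o["position"])*1e3
E
python3 - <<'E'
from h import *
o=get_obs();print(R.from_quat(o["tool_rot"]).as_matrix());print(go([.50,-.12,.26]))
p=imaging.camera_params("wrist");print(p)
E
```

```text
[[ 0.      0.403  -0.9152]
 [ 0.     -0.9152 -0.403 ]
 [-1.     -0.     -0.    ]]
[ -37.4262 -313.6209 -409.183 ]
{'camera_matrix': array([[321.5544,   0.    , 280.8788],
       [  0.    , 321.5544, 211.7039],
       [  0.    ,   0.    ,   1.    ]]), 'xyz': array([ 0.3193, -0.5424,  0.3857]), 'rotation': array([ 0.8297, -0.5413, -0.0744,  0.1144])}
```

```bash
python3 -m inch '[[0,[-20,-31,-38],[0,0,0]],[0,[0,-31,-38],[0,0,0]],[0,[0,-31,-38],[0,0,0]],[0,[0,-31,-38],[0,0,0]],[0,[0,-31,-38],[0,0,0]],[0,[0,-31,-38],[0,0,0]],[0,[0,-31,-38],[0,0,0]],[0,[0,-31,-38],[0,0,0]],[0,[0,-20,-38],[0,0,0]],[0,[0,0,0],[0,0,0]]]'
cat > look.py <<'E'
from h import *
import sys
o=get_obs();print(o["time"],o["position"],o["ft_force"],o["grip_width"])
save("wrist",sys.argv[1])
for t,z in(("dial_top",.085),("pointer_tip",.085),("long_mark",.056),("start_top",.07),("unit",0)):
    for k in imaging.tip_of("wrist",t)[:2]: print(t,round(k["confidence"],2),np.round(k["pixel"],1),at_z("wrist",k["pixel"],z))
E
python3 look.py w1
```

```text
time: 1.85
position: [0.464, -0.1807, 0.2441]
tool_rot: [0.694, 0.142, -0.691, 0.147]
ft_force: [-0.2, -0.8, 0.6]
grip_width: 0.0016
1.85 [ 0.464  -0.1807  0.2441] [-0.2264 -0.836   0.6415] 0.0015751191976580293
dial_top 0.58 [222.7 101.4] [ 0.526  -0.0969  0.085 ]
pointer_tip 0.83 [180.   72.5] [ 0.534  -0.0525  0.085 ]
long_mark 0.58 [225.1  33.6] [ 0.5855 -0.0732  0.056 ]
start_top 0.79 [352.9 104.7] [ 0.5738 -0.216   0.07  ]
start_top 0.73 [423.6 119.7] [ 0.5892 -0.2883  0.07  ]
unit 0.72 [275.6 106.5] [ 0.5445 -0.1442  0.    ]
```

View pics/w1.png

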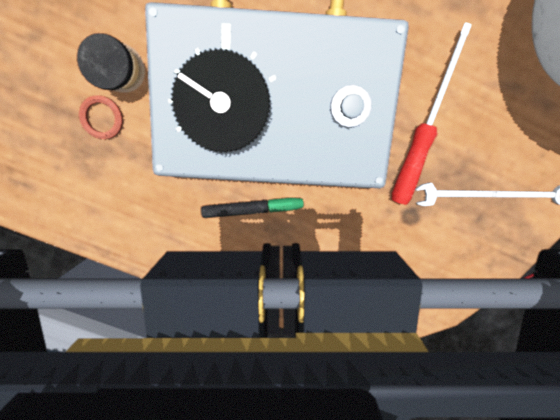

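```bash
cat > fit.py <<'E'
from h import *
from scipy.optimize import least_squares
h=.056;C=[[85,130],[85,-130],[-85,-130],[-85,130]]
names={"dial_top":(-5,50,85),"long_mark":(58,50,56)}
obs=[]
wc=[(147,5),(407,22),(385,187),(155,173)]
tc=[(260+a/3.3,130+b/3.3) for a,b in[(155,272),(503,139),(606,360),(248,497)]]
for c,P in(("wrist",wc),("top",tc)):
    for (x,y),p in zip(C,P): obs.append((c,(x,y,56),p,"corner"))
imaging.camera("top");imaging.camera("wrist")
for c in("top","wrist"):
    m=imaging.cut_out(c,"dial")[0]["pixels"].astype(np.uint8)
    cnt=max(cv2.findContours(m,0,2)[0],key=cv2.contourArea)
    e=cv2.fitEllipse(cv2.convexHull(cnt));print(c,"ellipse",e)
    obs.append((c,(-5,50,82),e[0],"dial"))
    obs.append((c,names["long_mark"],imaging.tip_of(c,"long_mark")[0]["pixel"],"long"))
    print(c,"start",imaging.cut_out(c,"start")[0]["box"])
prm={}
for c in("top","wrist"):
    o,_=ray(c,(0,0));prm[c]=o
def w(o3,s): 
    a=s[2];x,y=o3[0]/1e3,o3[1]/1e3
    return np.array([s[0]+x*np.cos(a)-y*np.sin(a),s[1]+x*np.sin(a)+y*np.cos(a)])
hit=[at_z(c,p,o3[2]/1e3)[:2] for c,o3,p,_ in obs]
f=lambda s,sel:np.concatenate([w(obs[i][1],s)-hit[i] for i in sel])
for c in("top","wrist",None):
    sel=[i for i in range(len(obs)) if c in(None,obs[i][0])]
    s=least_squares(f,[.55,-.14,.4],args=(sel,),loss="soft_l1",f_scale=.003).x
    print(c,s,np.degrees(s[2]),"dial",w((-5,50),s),"start",w((0,-78),s))
    for i in sel: print(obs[i][0],obs[i][3],(hit[i]-w(obs[i][1],s))*1e3)
E
python3 fit.py
```

```text
top ellipse ((355.7308044433594, 235.37855529785156), (43.64146423339844, 44.843021392822266), 136.1910858154297)Traceback (most recent call last):
  File "fit.py", line 17, in <module>
    print(c,"start",imaging.cut_out(c,"start")[0]["box"])
                    ~~~~~~~~~~~~~~~~~~~~~~~~~~^^^
IndexError: list index out of range
```

```bash
sed -i 's/\[0\]\["box"\])/[:1] and 1)/' fit.py; python3 fit.py
```

```text
top ellipse ((355.1307373046875, 235.23089599609375), (44.0651969909668, 44.154449462890625), 106.29244995117188)
top start 1
wrist ellipse ((217.37892150878906, 97.18536376953125), (97.8242416381836, 105.69190216064453), 155.60227966308594)
wrist start 1
top [ 0.5486 -0.1343  0.3557] 20.382947422784714 dial [ 0.5265 -0.0891] start [ 0.5758 -0.2074]
top corner [-2.367  -6.9123]
top corner [-8.1268  0.6437]
top corner [0.7057 3.1503]
top corner [ 8.0259 -3.2219]
top dial [-1.7948  0.2869]
top long [6.3916 2.3709]
wrist [ 0.5466 -0.139   0.3552] 20.352492115817146 dial [ 0.5245 -0.0939] start [ 0.5737 -0.2121]
wrist corner [-1.8191 -7.2284]
wrist corner [-5.5804  0.1159]
wrist corner [0.597 1.141]
wrist corner [ 5.4006 -3.5464]
wrist dial [3.2059 3.3237]
wrist long [-1.3102  1.979 ]
None [ 0.5475 -0.137   0.3535] 20.251807804265393 dial [ 0.5255 -0.0918] start [ 0.5745 -0.2102]
wrist corner [-2.9928 -9.1576]
wrist corner [-6.3256 -1.6547]
wrist corner [-0.0445 -0.9098]
wrist corner [ 4.3306 -5.7557]
top corner [-1.5978 -4.0665]
top corner [-6.7996  3.6961]
top corner [2.168  5.8378]
top corner [ 8.9302 -0.741 ]
top dial [-0.7824  3.0031]
top long [7.3539 5.2223]
wrist dial [2.219  1.2949]
wrist long [-2.3356  0.0541]
```

Run:
```python
from h import *
o=get_obs();M=R.from_quat(o["tool_rot"]).as_matrix();print(M,o["q"])
t=np.array([.525,-.0925,.105])+.030*M[:,2];t[2]=.105;print(t,go(t))
```

```text
[[ 0.005   0.3957 -0.9183]
 [-0.0065 -0.9183 -0.3958]
 [-1.      0.0079 -0.002 ]] [-0.5995  0.3256  1.7251 -0.0029  1.0831  0.5657]
[ 0.4974 -0.1044  0.105 ] [138.4447 -59.4004 -62.5769]
```

```bash
python3 -m inch '[[0,[20,-40,-42],[0,0,0]],[0,[30,-19,-21],[0,0,0]],[0,[40,0,0],[0,0,0]],[0,[30,0,0],[0,0,0]],[0,[5,0,0],[0,0,0]],[0,[0,0,0],[0,0,0]]]'
python3 look.py w2; python3 -c "
from h import *;print(go([.4974,-.1044,.105]))"
```

```text
time: 3.55
position: [0.5029, -0.1043, 0.1172]
tool_rot: [0.696, 0.138, -0.689, 0.147]
ft_force: [0.0, -0.3, 0.1]
grip_width: 0.0004
3.55 [ 0.5029 -0.1043  0.1172] [ 0.0404 -0.2914  0.1189] 0.00036508373537420916
dial_top 0.96 [282.7 199.1] [ 0.5288 -0.0957  0.085 ]
pointer_tip 0.89 [216.  165.7] [ 0.5321 -0.0501  0.085 ]
long_mark 0.89 [278.7  99.3] [ 0.5844 -0.0696  0.056 ]
long_mark 0.59 [216.7 161.6] [ 0.5296 -0.0461  0.056 ]
start_top 0.62 [474.  201.1] [ 0.5756 -0.2184  0.07  ]
unit 0.95 [333.  175.4] [ 0.5485 -0.1375  0.    ]
unit 0.5 [472.7 200.8] [ 0.5775 -0.2646  0.    ]
[12.9089 -2.6325  5.3638]
```

View pics/w2.png

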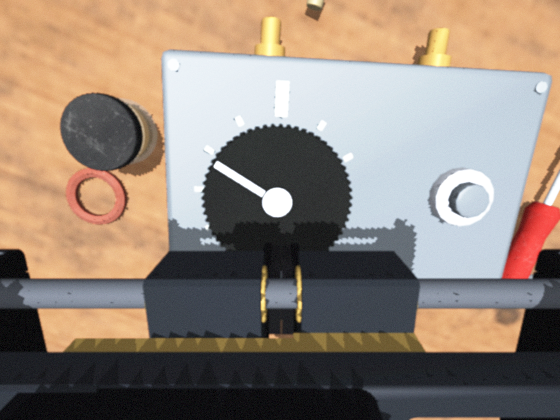

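```bash
python3 -m inch '[[0,[12,-2.6,5.4],[0,0,0]],[0,[12,0,0],[0,0,0]],[0,[4,0,0],[0,0,0]],[0,[0,0,0],[0,0,0]]]'; python3 -c "
from h import *;t=[.4979,-.1049,.079];print(go(t));print(R.from_quat(get_obs()['tool_rot']).as_matrix())"
```

```text
time: 4.35
position: [0.4994, -0.1056, 0.0907]
tool_rot: [0.698, 0.136, -0.687, 0.148]
ft_force: [0.0, 0.0, 0.2]
grip_width: 0.0004
[11.6917 -1.4394  1.2064]
[[ 0.0187  0.3941 -0.9189]
 [-0.0131 -0.9189 -0.3943]
 [-0.9997  0.0194 -0.012 ]]
```

```bash
python3 -m inch '[[0,[4,-1.4,1.2],[0,0,0]],[0,[3,0,0],[0,0,0]],[0,[2,0,0],[0,0,0]],[0,[0,0,0],[0,0,0]]]'; python3 -m inch '[[0,[2.5,0,0],[0,0,0]],[0,[0,0,0],[0,0,0]]]'
```

```text
time: 4.85
position: [0.498, -0.105, 0.0819]
tool_rot: [0.698, 0.136, -0.687, 0.149]
ft_force: [-1.8, -0.1, 3.4]
grip_width: 0.0004
time: 5.1
position: [0.498, -0.105, 0.0799]
tool_rot: [0.698, 0.136, -0.687, 0.149]
ft_force: [-1.9, 1.0, 5.0]
grip_width: 0.0004
```

```bash
python3 -m inch '[[0,[0.5,-5.2,-0.5],[10,0,0]],[0,[0,-5.2,-0.5],[10,0,0]],[0,[0,-5.2,-0.5],[10,0,0]],[0,[0,0,0],[0,0,0]]]'
cat > st.py <<'E'
from h import *
o=get_obs();M=R.from_quat(o["tool_rot"]).as_matrix();d=o["position"][:2]-[.5255,-.0929]
print("tip angle",np.degrees(np.arctan2(d[1],d[0])),"r",np.hypot(*d)*1e3,"yaw(-z)",np.degrees(np.arctan2(-M[1,2],-M[0,2])),o["position"],M[:,0])
print("axis in tool",go([.5255,-.0929,o["position"][2]]),o["q"][5])
E
python3 st.py; python3 look.py w3
```

```text
time: 5.6
position: [0.4954, -0.0896, 0.0799]
tool_rot: [0.712, -0.051, -0.699, -0.042]
ft_force: [-1.4, 1.0, 5.1]
grip_width: 0.0006
tip angle 173.68303969911048 r 30.28402406566392 yaw(-z) -7.576456414959687 [ 0.4954 -0.0896  0.0799] [ 0.0185 -0.0142 -0.9997]
axis in tool [  0.6033  -0.6727 -30.2705] 1.3133399454266284
5.6 [ 0.4954 -0.0896  0.0799] [-1.4455  0.9899  5.0654] 0.0005619204353036014
dial_top 0.73 [281.6 206.2] [ 0.527  -0.0947  0.085 ]
dial_top 0.49 [225.9  98.1] [ 0.5821 -0.0757  0.085 ]
pointer_tip 0.56 [205.1 160.3] [ 0.555  -0.0607  0.085 ]
long_mark 0.74 [226.1 100.2] [ 0.5841 -0.0718  0.056 ]
start_top 0.65 [505.6  76.8] [ 0.575  -0.2165  0.07  ]
unit 0.85 [335.4 144.6] [ 0.5479 -0.1394  0.    ]
```

View pics/w3.png

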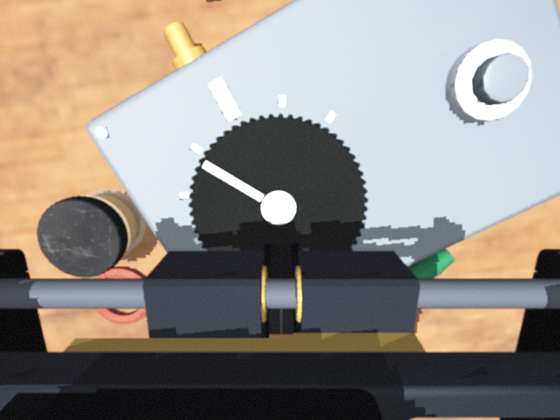

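```bash
python3 -m inch '[[0,[0,-5.2,-0.6],[10,0,0]],[0,[0,-5.2,-0.6],[10,0,0]],[0,[0,-5.2,-0.6],[10,0,0]],[0,[0,0,0],[0,0,0]]]'; 
python3 st.py; python3 look.py w4
```

```text
time: 6.4
position: [0.5004, -0.0754, 0.0793]
tool_rot: [0.674, -0.236, -0.661, -0.231]
ft_force: [-1.0, 0.8, 5.8]
grip_width: 0.0002
tip angle 145.08259422907594 r 30.634035160490395 yaw(-z) -38.53531775302967 [ 0.5004 -0.0754  0.0793] [ 0.0147 -0.0128 -0.9998]
axis in tool [  0.594   -1.9336 -30.5672] 1.8852736247759294
6.4 [ 0.5004 -0.0754  0.0793] [-1.048   0.7906  5.8184] 0.0002496650636766072
dial_top 0.81 [276.6 210. ] [ 0.5252 -0.093   0.085 ]
dial_top 0.36 [203.4 165.5] [ 0.5652 -0.079   0.085 ]
pointer_tip 0.64 [201.7 165.4] [ 0.5658 -0.0784  0.085 ]
long_mark 0.86 [182.6 140.6] [ 0.5849 -0.0718  0.056 ]
unit 0.66 [304.7 119.5] [ 0.5493 -0.1374  0.    ]
```

View pics/w4.png

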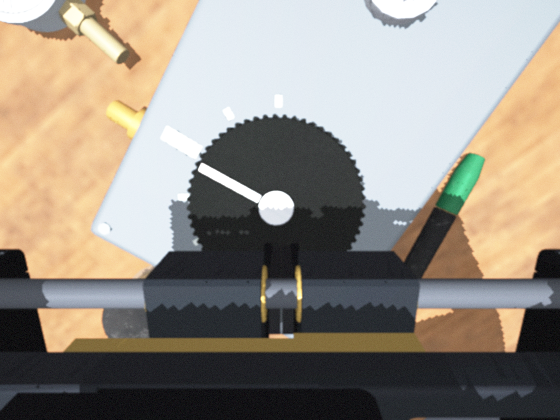

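```bash
python3 -m inch '[[0,[-6,0,0],[0,0,0]],[0,[-14,0,0],[0,0,0]],[0,[-30,0,0],[-5,0,0]],[0,[-20,0,0],[-10,0,0]],[0,[0,0,0],[-10,0,0]],[0,[0,0,0],[-10,0,0]],[0,[0,0,0],[-10,0,0]],[0,[0,0,0],[-10,0,0]],[0,[0,0,0],[-5,0,0]],[0,[0,0,0],[0,0,0]]]'; 
python3 st.py
python3 - <<'E'
from h import *
o=get_obs();M=R.from_quat(o["tool_rot"]).as_matrix()
# x axis (tool) should be straight down: rotation vector to fix, in tool frame, deg
print("fix",np.degrees(M.T@np.cross(M[:,0],[0,0,-1])))
t=np.array([.576,-.213,.13])+.04*M[:,2];t[2]=.13;print(go(t))
E
```

```text
time: 7.95
position: [0.5022, -0.0773, 0.1571]
tool_rot: [0.699, 0.137, -0.685, 0.152]
ft_force: [-0.1, 0.3, -0.4]
grip_width: 0.0005
tip angle 146.15193048544748 r 28.094209707332823 yaw(-z) 23.60385359486751 [ 0.5022 -0.0773  0.1571] [ 0.024  -0.0176 -0.9996]
axis in tool [  0.8354  23.6681 -15.1132] 0.7977999112039073
fix [ 0.     -0.8541 -1.4761]
[ 30.6795 153.2148  27.0964]
```

```bash
python3 -m inch '[[0,[0,40,7],[0,-0.9,-1.5]],[0,[0,40,7],[0,0,0]],[0,[0,40,7],[0,0,0]],[0,[15,33,6],[0,0,0]],[0,[15,0,0],[0,0,0]],[0,[0,0,0],[0,0,0]],[0,[0,0,0],[0,0,0]]]'; 
python3 look.py w5
```

```text
time: 8.82
position: [0.5393, -0.2315, 0.1293]
tool_rot: [0.693, 0.142, -0.693, 0.142]
ft_force: [0.4, 0.1, 0.1]
grip_width: 0.0008
8.825 [ 0.5393 -0.2315  0.1293] [0.4014 0.0756 0.067 ] 0.0008134580986415286
dial_top 0.79 [ 77.3 171.7] [ 0.5262 -0.0937  0.085 ]
pointer_tip 0.79 [65.7 99.9] [ 0.567  -0.0769  0.085 ]
long_mark 0.56 [91.6 71.3] [ 0.5868 -0.0715  0.056 ]
start_top 0.76 [274.4 175.4] [ 0.5724 -0.2132  0.07  ]
unit 0.87 [186.5 155. ] [ 0.5474 -0.1367  0.    ]
```

View pics/w5.png

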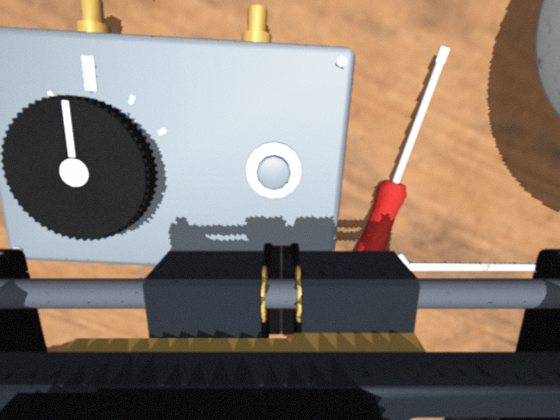

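```bash
python3 -c "
from h import *;print(go([.574,-.2124,.095]))"
```

```text
[ 34.6112  -4.5724 -39.1755]
```

```bash
python3 -m inch '[[0,[0,-4.6,-39],[0,0,0]],[0,[20,0,0],[0,0,0]],[0,[14,0,0],[0,0,0]],[0,[0,0,0],[0,0,0]],[0,[0,0,0],[0,0,0]]]';python3 -c "
from h import *;print(go([.574,-.2124,.08]))"
```

```text
time: 9.75
position: [0.5755, -0.2121, 0.0963]
tool_rot: [0.694, 0.141, -0.691, 0.143]
ft_force: [-0.3, -0.1, -0.2]
grip_width: 0.0005
[16.3021 -0.4076  1.5236]
```

```bash
for i in 1 2 ; do python3 -m inch '[[0,[6,0,0.5],[0,0,0]],[0,[0,0,0],[0,0,0]]]' | egrep 'posi|force'; done; for i in 1; do python3 -m inch '[[0,[3,0,0],[0,0,0]],[0,[0,0,0],[0,0,0]]]' | egrep 'posi|force'; done
```

```text
position: [0.5752, -0.213, 0.0908]
ft_force: [0.0, 0.2, 0.2]
position: [0.5748, -0.2134, 0.0848]
ft_force: [0.2, -0.5, -0.5]
position: [0.5748, -0.2135, 0.0816]
ft_force: [0.0, -0.2, 0.0]
```

```bash
for i in 1 2 3 4; do python3 -m inch '[[0,[2,0,0],[0,0,0]],[0,[0,0,0],[0,0,0]]]' | egrep 'posi|force'; done
```

```text
position: [0.5749, -0.2135, 0.0795]
ft_force: [-0.4, 0.8, -0.3]
position: [0.5752, -0.2137, 0.0778]
ft_force: [-0.3, 1.0, 2.2]
position: [0.5752, -0.2137, 0.0762]
ft_force: [0.3, 0.2, 1.3]
position: [0.5752, -0.2137, 0.0745]
ft_force: [-0.8, -0.2, 2.8]
```

```bash
for i in 1 2 3; do python3 -m inch '[[0,[1.5,0,0],[0,0,0]],[0,[0,0,0],[0,0,0]]]' | egrep 'posi|force'; done
```

```text
position: [0.5753, -0.2137, 0.0732]
ft_force: [-1.0, 1.1, 3.7]
position: [0.5752, -0.2137, 0.0726]
ft_force: [-2.0, 0.7, 4.6]
position: [0.5753, -0.2137, 0.0727]
ft_force: [-0.9, 0.7, 4.0]
```

```bash
python3 -m inch '[[0,[3,0,0],[0,0,0]]]' | egrep 'posi|force';python3 -m inch '[[0,[3,0,0],[0,0,0]]]' | egrep 'posi|force'
python3 - <<'E'
from h import *
a=save("side","s2");b=save("top","t2")
cv2.imwrite("pics/st2.png",np.hstack([cv2.resize(x,(390,390),interpolation=2) for x in(a[100:210,240:350],b[170:290,310:430])])[:,:,::-1])
E
```

```text
position: [0.5754, -0.2137, 0.072]
ft_force: [-6.0, 2.9, 27.3]
position: [0.5754, -0.2138, 0.0721]
ft_force: [-6.2, 2.9, 25.1]
```

View pics/st2.png

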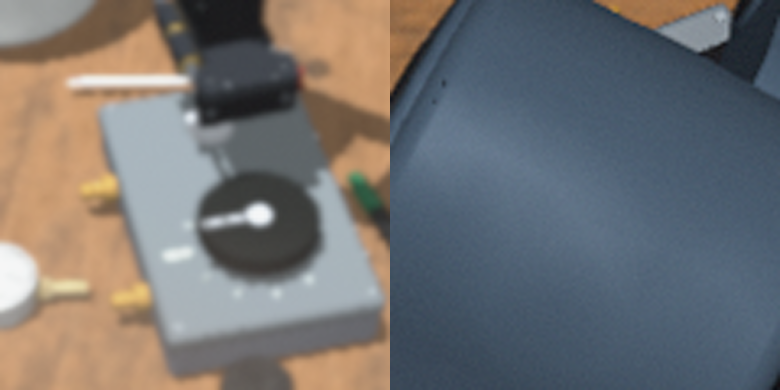

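```bash
python3 -m inch '[[0,[-4,0,0],[0,0,0]],[0,[-10,0,0],[0,0,0]],[0,[-30,0,0],[0,0,0]],[0,[-40,0,0],[0,0,0]],[0,[-20,20,60],[0,0,0]],[0,[0,20,60],[0,0,0]],[0,[0,20,60],[0,0,0]],[0,[0,0,0],[0,0,0]],[0,[0,0,0],[0,0,0]]]'
python3 - <<'E'
from h import *
ang=lambda a,b:np.degrees(np.arctan2(*(b-a)[1::-1]))
for c in("side","top","wrist"):
    im=save(c,c+"9")
    P={}
    for t,z in(("dial_top",.085),("pointer_tip",.085),("long_mark",.056),("start_top",.078)):
        r=imaging.tip_of(c,t)
        if r: P[t]=at_z(c,r[0]["pixel"],z);print(c,t,round(r[0]["confidence"],2),np.round(r[0]["pixel"],1),P[t])
    if "dial_top" in P and "pointer_tip" in P: print("pointer",ang(P["dial_top"],P["pointer_tip"]),"mark",ang(P["dial_top"],P.get("long_mark",P["dial_top"])))
print("side manual",ang(at_z("side",(313.3,160.4),.085),at_z("side",(297.3,162.6),.085)))
E
python3 - <<'E'
import cv2
b=cv2.imread("pics/top9.png")[170:290,310:430];w=cv2.imread("pics/wrist9.png")
import numpy as np
cv2.imwrite("pics/f.png",np.hstack([cv2.resize(b,(380,380),interpolation=2),cv2.resize(w,(420,380))]))
E
```

```text
time: 13.72
position: [0.4355, -0.3406, 0.1769]
tool_rot: [0.696, 0.139, -0.689, 0.147]
ft_force: [0.1, 0.5, 0.7]
grip_width: 0.0002
side dial_top 0.55 [315.2 159. ] [ 0.519  -0.0972  0.085 ]
side pointer_tip 0.83 [295.5 163.2] [ 0.5698 -0.0759  0.085 ]
side long_mark 0.25 [297.4 134. ] [ 0.5791 -0.2181  0.056 ]
side start_top 0.5 [297.5 129.4] [ 0.5788 -0.2137  0.078 ]
pointer 22.765052700032843 mark -63.57960489602716
top dial_top 0.72 [355.7 234.8] [ 0.5252 -0.0897  0.085 ]
top pointer_tip 0.6 [347.5 216.7] [ 0.5642 -0.0742  0.085 ]
top long_mark 0.59 [343.3 210.3] [ 0.5834 -0.0693  0.056 ]
top start_top 0.61 [408.4 209.4] [ 0.578  -0.2057  0.078 ]
pointer 21.625228652585154 mark 19.34305130491132
side manual 17.23768509973679
```

View pics/f.png

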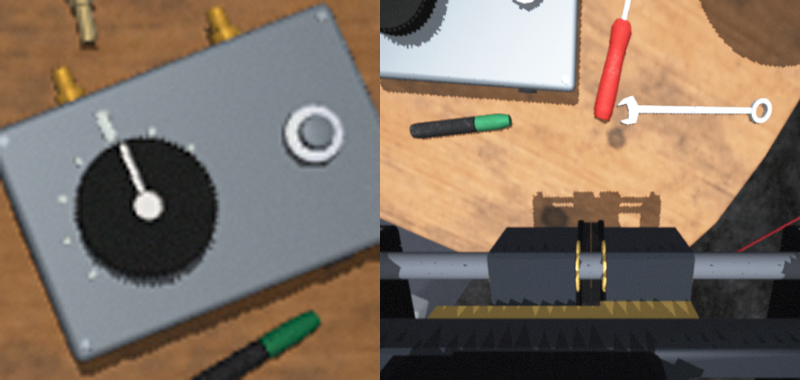

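Pointer line (148,205)→(122,145) in the top crop points at the long mark (105,122). It reads 21.6–22.8° in the world, against a mark and unit yaw of about 20°. The button is out, the robot is clear and nothing else has moved.

```bash
python3 -c "
from h import *;print(robot.hand_in())"
```

```text
the job is handed in; nothing more can be done
None
```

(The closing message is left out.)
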